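# Screw the marble hopper onto its post with the chute facing the mold

### The job

Lift the clear marble hopper by the fin on its lid, set it over the threaded post of the wooden stand and, pressing only gently so that the sprung post sinks no more than a few millimetres, turn it back (counter-clockwise) until its two pins drop into the thread notches, then screw it clockwise until its yellow chute points straight at the middle of the coral mold. There is no stop at that place: leave the hopper there, upright and still in the thread, without forcing it, and leave the other things on the table where they are.

Things in the scene. Friction and masses are not known exactly. Their poses are not given: they have to be found in the camera images.
- hopper_mid (a point): Loose hopper, 220 g, 133 mm high: clear jar 72 mm across with two marbles, teal lid 75 mm across, teal sleeve below. This point is on its axis half-way up, 66 mm above its underside. x points along the yellow chute, which slopes down and ends 87 mm from the axis, at least 45 mm above the underside; z is up.
- hopper_fin (a point): Middle of the hopper's cream grip fin on the lid, 51 mm above hopper_mid, same axes. The fin is 44 mm long (x), 14 mm thick (y, the sides to grip) and 32 mm high (z); the lid's top is 16 mm below this point.
- hopper_pins (a point): Point on the hopper's axis midway between its two pins, 32 mm below hopper_mid, same axes. The underside is an open socket, 65 mm inside (71 mm at its flared mouth), 60 mm deep; the steel pins, 6 mm thick, point inwards along +-y to 25.5 mm from the axis, centres 34 mm above the underside.
- post_top (a point): Centre of the top of the stand's teal post, 92 mm above the table when not pressed; z up; its x and y do not tell how the thread is turned. Post 48 mm thick, coned on its upper 6 mm. It gives way downwards like a spring: starts to sink at about 2 N, then 1 mm per 1.2 N, bottoms at 20 mm. Pins on the ridge: hopper_mid is 28 mm above this point; dropped into the thread: 14 mm.
- ridge (a point): Centre of the thread's cream ridge, 60 mm across, at its flat top, 7 mm below post_top. Two opposite notches 26 degrees wide let the pins fall 14 mm; the channel under the ridge then runs 2.7 rad clockwise (from above) and sinks 6 mm, with 2 to 3 mm play. No stop before its end. A hopper let go stays there by friction, leaning up to 6 degrees in the play.
- mold_mid (a point): Middle of the round coral mold, 84 mm across, 16 mm high, fixed, 125 to 146 mm from the post's axis; 8 mm above the table. The pins drop in with the chute turned 30 to 87 degrees counter-clockwise (from above) of pointing at the mold, where exactly is unknown and to be felt; half a turn from there they also drop in, but then the chute cannot reach the mold.
- stand: Round wooden foot of the post, fixed, 116 mm across, 13 mm high; origin at the table on the post's axis.
- dino: Hard green plastic dinosaur figure, 180 mm long, 96 mm high, loose; origin under its body at table height. Leave alone.
- pinwheel: Chrome pinwheel stick lying on the table, 240 mm long, loose; origin at its middle at table height. Leave alone.
- mug: Blue mug with a cork lid and a handle, 80 mm across, 94 mm high, loose; origin centre of its underside. Leave alone.
- beadjar: Amber jar with metal cap, 60 mm across, 85 mm high, loose; origin centre of its underside. Leave alone.
- tumbler: Terracotta cup with two pencils, 68 mm across, 95 mm high (150 mm with the pencils), loose; origin centre of its underside. Leave alone.
- post (a joint): How far the sprung post is pushed down, in m: 0 free, 0.020 bottomed. Pushed past about half its travel it is being forced.
Not all that is in view belongs to the job. What is shaped like the part that bears hopper_mid but pink or purple is not meant.

How it is judged:
By the outcome, as a careful person would: the job done as asked, in the order asked, and still so for the second after the job is handed in, with the robot touching nothing.
It also fails if it takes over 67 s, if anything falls off the work surface, if the arm or the gripper's body presses on something with over 40 N, if the wrist force passes 120 N, or if a joint passes its speed limit or range.

### The arm

A 6-joint arm with a two-finger parallel gripper is mounted at the origin on the work surface. World frame = base frame: x ahead of the robot, y to its left, z up, the work surface at z = 0. Lengths are in m, angles in degrees, forces in N, time in s.
With the tool pointing down it reaches from about 0.4 to 0.825 m from the base axis. Payload 7 kg.
Tool frame: the origin (TCP) lies midway between the tips of the shut fingers; the grasp point (between the pads) lies 19 mm behind it; z points along the fingers, y is the direction in which the jaws open and shut (so a half turn about z gives the same grasp; the last joint's range is limited). The gripper opens to 88 mm and grips with 3 to 60 N. Pads are 19 mm wide; open, the fingers measure 130 mm over their backs; the gripper's body (78 mm by 193 mm) begins 47 mm behind the grasp point.
Start: joints at [-56.259, 20.546, 0.682, 0, -70.136, -16.507], TCP at [0.2, -0.645, 0.227] pointing down, gripper open.
Joint ranges: [-176.03, 176.03], [-82.01, 121.73], [-58.28, 71.71], [-173.87, 95.51], [-174.79, -0.11], [-173.66, 173.66]. Speed limits (degrees/s): [136.94, 136.94, 172.46, 180, 180, 180].

### API

Orientations are given as a 3x3 rotation matrix whose columns are the frame's x, y, z axes.
In Python, from rig import robot gives the robot as it stands. Calls block until the motion is done:
- robot.goto(position, orientation): joint-space move of the TCP to a pose.
- robot.servo_line(position, ori=None, speed=0.15): straight line of the TCP; ori=None keeps the orientation; speed is the mean speed in m/s.
- robot.movej(angles): joint-space move.
- robot.move_gripper(opening): opening from 0.0 (shut) to 1.0 (fully open); the grip force is fixed at half the most; returns when the fingers have stopped.
- robot.dwell(seconds).
- robot.ik(position, orientation): joint angles nearest the present ones, or None.
- robot.grab_frame(name): name is "scene" or "top" or "wrist"; returns (picture, depth): 400x640x3 uint8, red, green, blue; 400x640 float32, m along the optical axis (not along the pixel's ray), 0 where there is no reading.
- robot.camera_info(name): a dict with "vfov" (degrees; the focal length in pixels is half the picture's height over the tangent of half this angle, whatever the lens; pixels are square), "cx", "cy" (the principal point, pixels), "view" (4x4, takes a point from world to camera coordinates); the wrist camera has in their place "T_tool_cam" (4x4, takes a point from camera to tool coordinates, whose origin is the TCP and whose axes are the flange's). Camera axes: x right, y down, z forward; pixel columns grow to the right and rows downward; lengths in m; the calibration is good to about 2 mm. The wrist camera is an equidistant fisheye: a pixel r from the principal point sees the ray r / f radians off the axis. A picture is of the moment at which its call begins: read the wrist's pose just before it. camera_info takes no time and is no camera call.
A pose or a line that the arm cannot do raises robot.Unreachable and nothing moves.
- robot.job_done(): hands the job in, once; it reports no verdict.
Readings, each from a call of its own:
- robot.read_t(): time.
- robot.read_qpos(): joint angles.
- robot.read_qvel(): joint speeds.
- robot.read_effort(): joint torques, N m.
- robot.read_position(): TCP position.
- robot.read_tcp_rot(): TCP orientation.
- robot.read_force(): force on the tool from outside, world axes, zero at the start.
- robot.read_ft_torque(): the same for the moment, N m.
- robot.read_grip_width(): opening from 0.0 (shut) to 1.0 (fully open).
Only numpy, scipy, OpenCV 4.12 (cv2) and the standard library are available. Lean on these libraries where they do the work, as an engineer would, in place of code of your own. Each camera call takes 0.05 s, during which the arm holds its last target.

## Working session

There is one attempt and no reset: what is moved stays moved. The work goes in short steps, each a Python script; the robot and the scene stay as the last script left them, time stands still between calls to the robot, and variables do not carry over. Pictures are saved under pics/ and viewed, and the job is handed in when it is done.

```bash
ls; mkdir -p pics
python3 - <<'E'
from rig import robot
import cv2,numpy as np
print(robot.read_t())
for n in ["scene","top","wrist"]:
    im,d=robot.grab_frame(n); cv2.imwrite(f"pics/{n}0.png",im[:,:,::-1]); np.save(f"pics/{n}0_d.npy",d); np.save(f"pics/{n}0.npy",im)
    print(n,robot.camera_info(n))
E
```

```text
pics
0.0
scene {'vfov': 44.17515549699115, 'cx': 330.1388866759765, 'cy': 204.5163601691247, 'view': array([[-0.74357986,  0.66854433,  0.01172468,  0.42963021],
       [ 0.47167935,  0.53688651, -0.69947942, -0.14962946],
       [-0.47392783, -0.51458852, -0.71455655,  1.96824645],
       [ 0.        ,  0.        ,  0.        ,  1.        ]])}
top {'vfov': 55.00355888262127, 'cx': 322.6117799464383, 'cy': 195.45279633793615, 'view': array([[-8.07662715e-04, -9.99979758e-01,  6.31122909e-03,
        -4.90240990e-02],
       [-9.84042657e-01, -3.28204255e-04, -1.77932406e-01,
         5.15024893e-01],
       [ 1.77930875e-01, -6.35422802e-03, -9.84022473e-01,
         1.05180955e+00],
       [ 0.00000000e+00,  0.00000000e+00,  0.00000000e+00,
         1.00000000e+00]])}
wrist {'vfov': 65.70646984690485, 'cx': 316.2603161202992, 'cy': 201.5979469043078, 'T_tool_cam': array([[ 5.94686020e-04, -9.65297851e-01, -2.61150734e-01,
         7.05124756e-02],
       [ 9.99999651e-01,  7.27492959e-04, -4.11875455e-04,
        -1.58082212e-03],
       [ 5.87567811e-04, -2.61150397e-01,  9.65297946e-01,
        -1.57891916e-01],
       [ 0.00000000e+00,  0.00000000e+00,  0.00000000e+00,
         1.00000000e+00]])}
```

View pics/scene0.png

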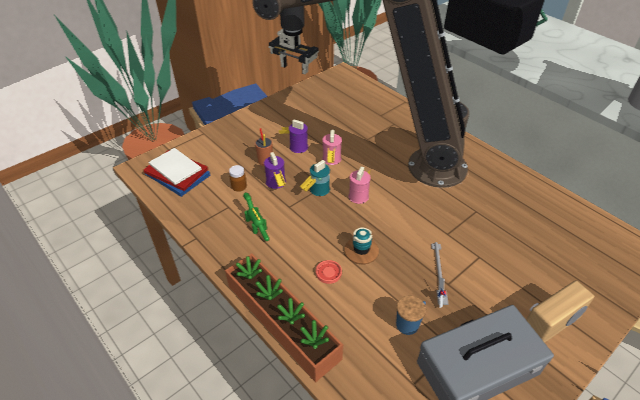

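View pics/top0.png

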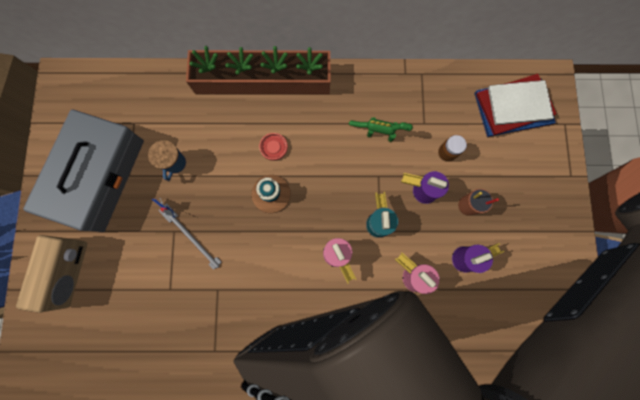

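View pics/wrist0.png

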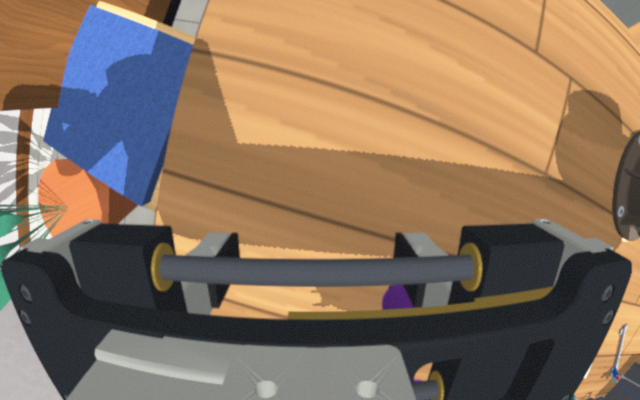

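The scene view shows five hopper-shaped things. In the top view they are teal (382,222), pink (338,252) and (424,279), and purple (433,186) and (473,259). Only the teal one matches the described teal lid and sleeve. The post is at (268,188) and the mold at (274,147). I'll enlarge to confirm.

```bash
cat > h.py <<'E'
import numpy as np,cv2
def pix2w(ci,d,u,v,H=400):
    f=H/2/np.tan(np.radians(ci['vfov']/2)); V=ci['view']
    pc=np.stack([(u-ci['cx'])/f*d,(v-ci['cy'])/f*d,d],-1)
    return (pc-V[:3,3])@V[:3,:3]
def ray(ci,u,v,z):
    f=200/np.tan(np.radians(ci['vfov']/2)); V=ci['view']
    u=np.asarray(u,float);v=np.asarray(v,float)
    r=np.stack([(u-ci['cx'])/f,(v-ci['cy'])/f,np.ones_like(u)],-1)@V[:3,:3]
    o=-V[:3,:3].T@V[:3,3]
    return o+r*((z-o[2])/r[...,2])[...,None]
def proj(ci,P):
    f=200/np.tan(np.radians(ci['vfov']/2)); V=ci['view']; p=V[:3,:3]@np.asarray(P)+V[:3,3]
    return ci['cx']+f*p[0]/p[2],ci['cy']+f*p[1]/p[2]
def wrist_ray(ci,p,R,u,v,z):
    f=200/np.tan(np.radians(ci['vfov']/2)); T=ci['T_tool_cam']
    u=np.asarray(u,float)-ci['cx'];v=np.asarray(v,float)-ci['cy']; r=np.hypot(u,v); th=r/f; r=np.maximum(r,1e-9)
    d=np.stack([np.sin(th)*u/r,np.sin(th)*v/r,np.cos(th)],-1)@T[:3,:3].T@R.T
    o=R@T[:3,3]+p
    return o+d*((z-o[2])/d[...,2])[...,None]
def wrist_proj(ci,p,R,P):
    f=200/np.tan(np.radians(ci['vfov']/2)); T=ci['T_tool_cam']
    t=R.T@(np.asarray(P)-p); c=T[:3,:3].T@(t-T[:3,3])
    rr=np.hypot(c[0],c[1]); th=np.arctan2(rr,c[2]); return ci['cx']+f*th*c[0]/rr, ci['cy']+f*th*c[1]/rr
E
python3 - <<'E'
import numpy as np,cv2
t=cv2.imread('pics/top0.png'); s=cv2.imread('pics/scene0.png')
a=cv2.resize(t[130:310,240:480],(800,600),interpolation=cv2.INTER_CUBIC); cv2.imwrite('pics/tc.png',a)
b=cv2.resize(s[140:290,250:410],(640,600),interpolation=cv2.INTER_CUBIC); cv2.imwrite('pics/sc.png',b)
E
```

```text
(no output)
```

View pics/tc.png

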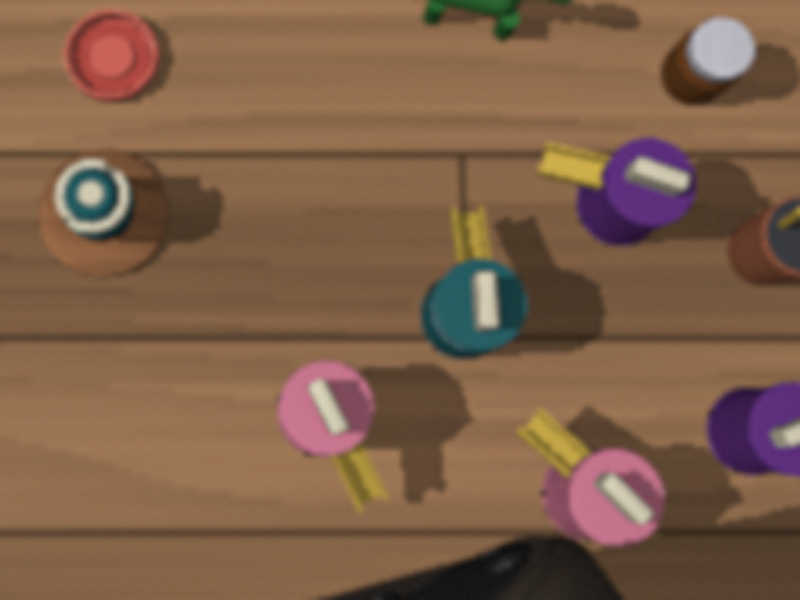

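View pics/sc.png

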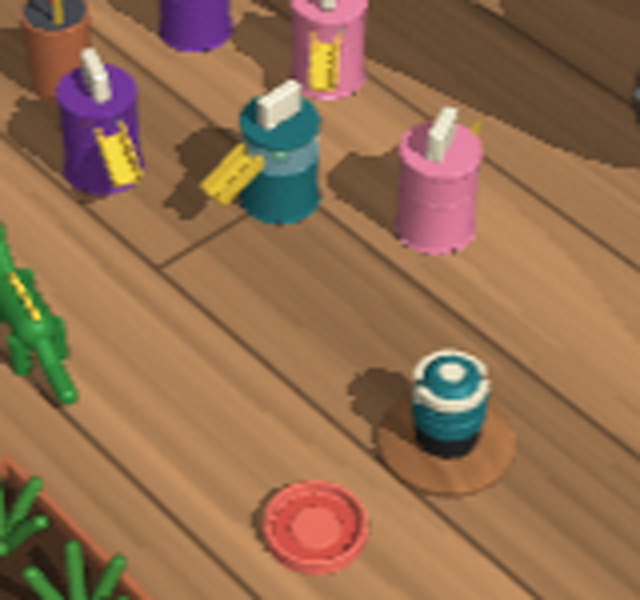

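The crop confirms it: the teal one at top (382,222), standing upright with a clear band and a cream fin. Next I'll measure positions.

Run:
```python
from rig import robot
from h import *
def blobs(name,lo,hi,z,box=None,amin=8):
    im=np.load(f'pics/{name}0.npy'); hsv=cv2.cvtColor(im,cv2.COLOR_RGB2HSV)
    m=cv2.inRange(hsv,np.array(lo),np.array(hi))
    if box: 
        k=np.zeros_like(m);k[box[1]:box[3],box[0]:box[2]]=1;m=m*k
    n,l,st,c=cv2.connectedComponentsWithStats(m)
    ci=robot.camera_info(name);d=np.load(f'pics/{name}0_d.npy')
    for i in range(1,n):
        if st[i,4]<amin: continue
        v,u=np.where(l==i); w=ray(ci,u,v,z)[:,:2]
        mm=(w-w.mean(0)); ev,E=np.linalg.eigh(mm.T@mm/len(mm)); ax=E[:,1]
        (ex,ey),_,_=cv2.minAreaRect(w.astype(np.float32)); mec=cv2.minEnclosingCircle(w.astype(np.float32))
        dz=pix2w(ci,d[v,u],u,v); 
        print(name,st[i],c[i].round(1),'mean',w.mean(0).round(4),'mec',np.round(mec[0],4),round(mec[1],4),'ang',np.degrees(np.arctan2(ax[1],ax[0])).round(1),'std',np.sqrt(ev).round(4),'depth z med/mx',np.round([np.median(dz[:,2]),np.percentile(dz[:,2],90)],4),'dxy',np.median(dz,0)[:2].round(4))
print('mold'); blobs('top',(0,120,120),(6,255,255),.016,(250,125,300,165)); blobs('scene',(0,120,120),(6,255,255),.016,(300,250,350,290))
print('teal lid'); blobs('top',(80,80,40),(100,255,255),.102,(355,200,410,245))
print('fin'); blobs('top',(10,0,150),(45,80,255),.133,(370,205,400,235)); blobs('scene',(10,0,150),(45,80,255),.125,(305,155,340,175))
print('chute'); blobs('top',(20,120,100),(35,255,255),.06,(370,190,395,212))
print('post cream'); blobs('top',(10,0,140),(45,90,255),.085,(252,172,285,205)); 
print('post cap'); blobs('top',(80,80,30),(100,255,255),.092,(252,172,285,205));
```

```text
mold
top [260 133  28  27 571] [273.4 146.2] mean [0.671  0.0985] mec [0.6717 0.0994] 0.0423 ang 152.6 std [0.0205 0.0212] depth z med/mx [0.0078 0.0163] dxy [0.6736 0.1   ]
scene [316 260  26  24 494] [328.4 271.4] mean [0.6784 0.103 ] mec [0.678 0.103] 0.0465 ang 52.7 std [0.0212 0.0237] depth z med/mx [0.0078 0.0148] dxy [0.6752 0.0994]
teal lid
top [367 208  31  29 511] [380.9 223. ] mean [ 0.4301 -0.2048] mec [ 0.4328 -0.2067] 0.0428 ang 113.1 std [0.0191 0.0232] depth z med/mx [0.1004 0.1032] dxy [ 0.4301 -0.2005]
fin
top [383 212   6  16  87] [385.4 219.7] mean [ 0.4353 -0.2118] mec [ 0.4359 -0.2122] 0.0206 ang -177.7 std [0.0041 0.0118] depth z med/mx [0.1327 0.1347] dxy [ 0.4346 -0.2114]
scene [315 160  10  12  82] [319.7 165.4] mean [ 0.4417 -0.2097] mec [ 0.4426 -0.2097] 0.0327 ang -150.2 std [0.0082 0.0162] depth z med/mx [0.1265 0.1341] dxy [ 0.4404 -0.2092]
chute
top [375 192  12  17 148] [380.5 199.9] mean [ 0.5    -0.2124] mec [ 0.4997 -0.2123] 0.0253 ang -172.5 std [0.0088 0.0117] depth z med/mx [0.0646 0.0762] dxy [ 0.4995 -0.2118]
post cream
top [256 177  22  22 157] [266.2 188.2] mean [0.5284 0.1068] mec [0.5288 0.1052] 0.032 ang 51.8 std [0.019  0.0201] depth z med/mx [0.0845 0.0873] dxy [0.5289 0.1107]
top [264 185   7   6  36] [266.8 187.5] mean [0.5303 0.1053] mec [0.5305 0.1049] 0.0094 ang 81.8 std [0.0045 0.0049] depth z med/mx [0.0928 0.095 ] dxy [0.5287 0.1038]
post cap
top [260 181  15  15 106] [266.9 188.2] mean [0.5268 0.1039] mec [0.5271 0.1042] 0.0206 ang 150.2 std [0.0119 0.0122] depth z med/mx [0.0915 0.0945] dxy [0.5263 0.1041]
top [270 195   9   6  13] [274.4 198.3] mean [0.4988 0.0829] mec [0.501 0.084] 0.0129 ang 123.6 std [0.0016 0.0076] depth z med/mx [0.0555 0.0624] dxy [0.5041 0.0862]
```

```bash
cat >> h.py <<'E'
def Rz(az):  # tool pointing down, tool x at azimuth az deg
    a=np.radians(az); x=np.array([np.cos(a),np.sin(a),0]); z=np.array([0,0,-1.]); return np.stack([x,np.cross(z,x),z],1)
E
python3 - <<'E'
from rig import robot
from h import *
print(robot.read_tcp_rot().round(3))
for off in (0,180):
    print('off',off,'hopper',[None if q is None else np.round(q,0) for q in [robot.ik([.436,-.211,.3],Rz(off))]])
    for a in (-30,-2,15,60,90,105):
        q=robot.ik([.529,.104,.17],Rz(a+off)); print(a,None if q is None else np.round(q,0))
E
```

```text
[[-0.955 -0.296 -0.   ]
 [-0.296  0.955  0.001]
 [ 0.     0.001 -1.   ]]
off 0 hopper [array([ -2.,  -0., -16.,   0., -75.,  92.])]
-30 [ 32.  10. -21.   0. -58.  28.]
-2 [ 32.  10. -21.   0. -58.  56.]
15 [ 32.  10. -21.   0. -58.  73.]
60 [ 32.  10. -21.   0. -58. 118.]
90 [ 32.  10. -21.   0. -58. 148.]
105 [ 32.  10. -21.   0. -58. 163.]
off 180 hopper [array([ -2.,  -0., -16.,   0., -75., -88.])]
-30 [  32.   10.  -21.    0.  -58. -152.]
-2 [  32.   10.  -21.    0.  -58. -124.]
15 [  32.   10.  -21.    0.  -58. -107.]
60 [ 32.  10. -21.   0. -58. -62.]
90 [ 32.  10. -21.   0. -58. -32.]
105 [ 32.  10. -21.   0. -58. -17.]
```

```bash
cat > look.py <<'E'
import sys
from rig import robot
from h import *
def look(name):
    p=robot.read_position();R=robot.read_tcp_rot()
    im,d=robot.grab_frame('wrist'); cv2.imwrite(f'pics/{name}.png',im[:,:,::-1]); np.savez(f'pics/{name}.npz',im=im,d=d,p=p,R=R); return im,d,p,R
E
python3 - <<'E'
from look import *
robot.goto([.436,-.211,.27],Rz(180)); robot.move_gripper(.5)
look('w1'); print(robot.read_position(),robot.read_t(),robot.read_force())
E
```

```text
[ 0.43599999 -0.21096322  0.26999545] 2.9 [-0.06117056  0.55812269  0.0854424 ]
```

View pics/w1.png

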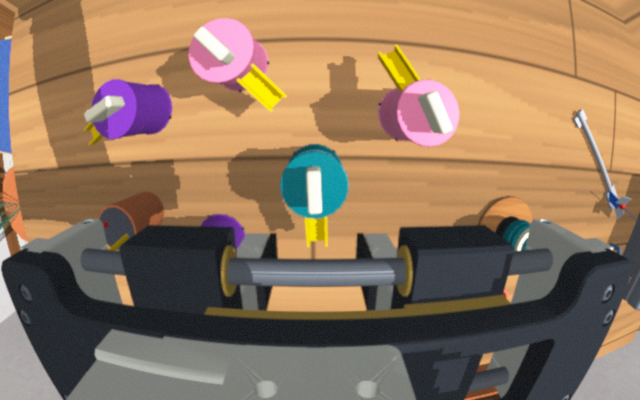

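The wrist view shows the teal hopper centred near (314,183), its fin at (314,190) and its chute pointing down at (317,230). Now I'll measure the fin top and the lid.

```bash
python3 - <<'E'
from look import *
D=np.load('pics/w1.npz'); im,p,R=D['im'],D['p'],D['R']; ci=robot.camera_info('wrist')
hsv=cv2.cvtColor(im,cv2.COLOR_RGB2HSV)
def blob(lo,hi,box,z,fn=None):
    m=cv2.inRange(hsv,np.array(lo),np.array(hi)); k=np.zeros_like(m);k[box[1]:box[3],box[0]:box[2]]=1;m*=k
    n,l,st,c=cv2.connectedComponentsWithStats(m); i=1+np.argmax(st[1:,4]); v,u=np.where(l==i)
    cnt,_=cv2.findContours((l==i).astype(np.uint8),cv2.RETR_EXTERNAL,cv2.CHAIN_APPROX_NONE)
    w=wrist_ray(ci,p,R,u,v,z)[:,:2]; r=cv2.minAreaRect((w*1000).astype(np.float32)); mec=cv2.minEnclosingCircle((w*1000).astype(np.float32))
    mm=w-w.mean(0);ev,E=np.linalg.eigh(mm.T@mm)
    print(st[i],'mean',w.mean(0).round(4),'rect',np.round(r[0],1),np.round(r[1],1),round(r[2],1),'mec',np.round(mec[0],1),round(mec[1],1),'ang',np.degrees(np.arctan2(E[1,1],E[0,1])).round(1))
blob((0,0,200),(60,70,255),(300,150,330,220),.1335)   # fin
blob((80,80,40),(100,255,255),(270,140,360,222),.1015)
blob((20,120,100),(35,255,255),(300,214,335,250),.06)
E
python3 - <<'E'
import cv2
a=cv2.imread('pics/w1.png')[135:255,260:380]; cv2.imwrite('pics/w1c.png',cv2.resize(a,(600,600)))
E
```

```text
[307 171  15  43 547] mean [ 0.4356 -0.2147] rect [ 436.2 -214.7] [42.4 12.7] 2.4 mec [ 436.1 -214.9] 21.5 ang -177.8
[ 280  145   68   73 3081] mean [ 0.4305 -0.2151] rect [ 433.3 -216.4] [78.5 72.5] 24.8 mec [ 432.4 -214.3] 40.2 ang 173.5
[304 217  24  31 576] mean [ 0.5032 -0.2131] rect [ 505.9 -212.8] [39.7 29.1] 3.1 mec [ 505.4 -212.8] 24.1 ang 179.2
```

View pics/w1c.png

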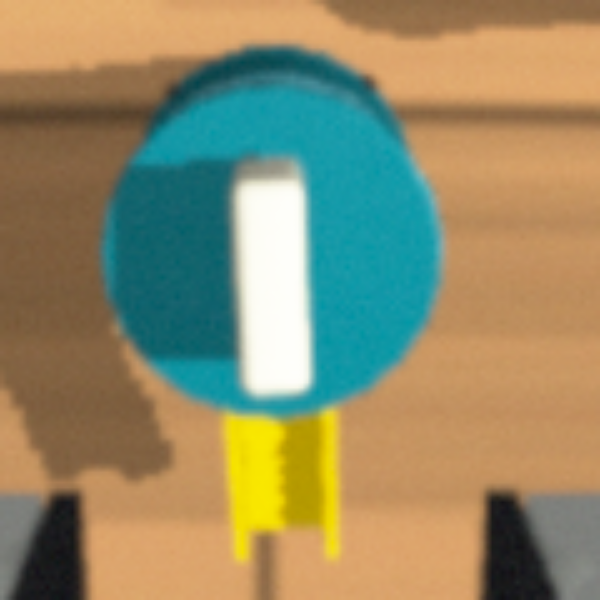

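Run:
```python
from look import *
robot.goto([.53,.104,.23],Rz(180))
look('w2'); print(robot.read_position(),robot.read_t())
```

```text
[0.53001238 0.10296161 0.23027786] 4.2
```

View pics/w2.png

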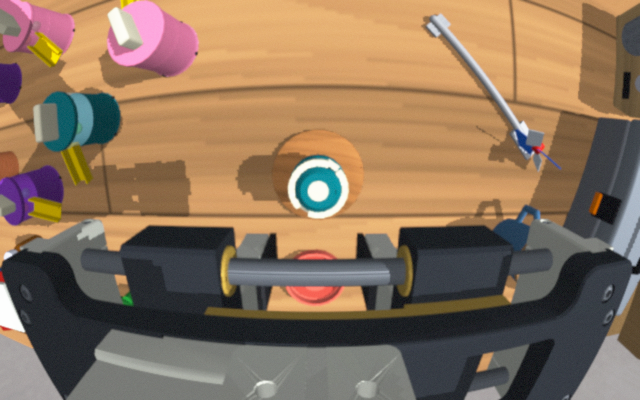

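Run:
```python
from look import *
D=np.load('pics/w2.npz'); im,p,R=D['im'],D['p'],D['R']; ci=robot.camera_info('wrist')
hsv=cv2.cvtColor(im,cv2.COLOR_RGB2HSV)
m=cv2.inRange(hsv,np.array((0,0,150)),np.array((60,70,255))); k=np.zeros_like(m);k[150:222,280:356]=1;m*=k
n,l,st,c=cv2.connectedComponentsWithStats(m)
for i in range(1,n):
    if st[i,4]<15: continue
    v,u=np.where(l==i)
    for z in (.085,.092):
        w=wrist_ray(ci,p,R,u,v,z)[:,:2]*1000; mec=cv2.minEnclosingCircle(w.astype(np.float32)); print(st[i],z,np.round(mec[0],1),round(mec[1],1),w.mean(0).round(1))
# rim depth check
v,u=np.where(m>0); 
# azimuth profile of ridge ring
w0=None
cen=None
best=[i for i in range(1,n) if st[i,4]==st[1:,4].max()][0]
v,u=np.where(l==best); w=wrist_ray(ci,p,R,u,v,.085)[:,:2]; c0=np.array(cv2.minEnclosingCircle((w*1000).astype(np.float32))[0])/1000
A=np.arange(0,360,6); s=''
for a in A:
    cnt=0
    for r in np.arange(.024,.031,.001):
        P=[c0[0]+r*np.cos(np.radians(a)),c0[1]+r*np.sin(np.radians(a)),.085]; uu,vv=wrist_proj(ci,p,R,P); cnt+=m[int(round(vv)),int(round(uu))]>0
    s+=f'{a}:{cnt} '
print(s)
# mold
mm=cv2.inRange(hsv,np.array((0,120,100)),np.array((8,255,255)));k=np.zeros_like(mm);k[248:302,284:345]=1;mm*=k
v,u=np.where(mm>0); w=wrist_ray(ci,p,R,u,v,.016)[:,:2]*1000; print('mold',u.min(),u.max(),v.min(),v.max(),w.min(0),w.max(0),'y mid',(w[:,1].min()+w[:,1].max())/2)
a=cv2.imread('pics/w2.png')[125:225,268:368]; cv2.imwrite('pics/w2c.png',cv2.resize(a,(600,600),interpolation=cv2.INTER_CUBIC))
```

```text
[ 288  159   61   60 1063] 0.085 [527.9 103.6] 31.8 [525.9 103.2]
[ 288  159   61   60 1063] 0.092 [526.4 103.5] 31.0 [524.4 103.2]
[308 181  20  20 308] 0.085 [530.8 103.1] 10.1 [530.8 103. ]
[308 181  20  20 308] 0.092 [529.1 103.1] 9.9 [529.1 103. ]
0:5 6:6 12:5 18:6 24:6 30:6 36:5 42:6 48:6 54:6 60:7 66:6 72:6 78:7 84:7 90:6 96:6 102:6 108:6 114:6 120:7 126:7 132:6 138:5 144:7 150:6 156:7 162:7 168:6 174:6 180:6 186:6 192:7 198:7 204:7 210:6 216:7 222:7 228:7 234:7 240:7 246:7 252:6 258:7 264:6 270:7 276:6 282:6 288:6 294:6 300:6 306:6 312:6 318:2 324:2 330:2 336:3 342:5 348:5 354:5 
mold 286 343 250 301 [626.45659245  59.31529806] [706.84532976 138.61397875] y mid 98.96463840667059
```

View pics/w2c.png

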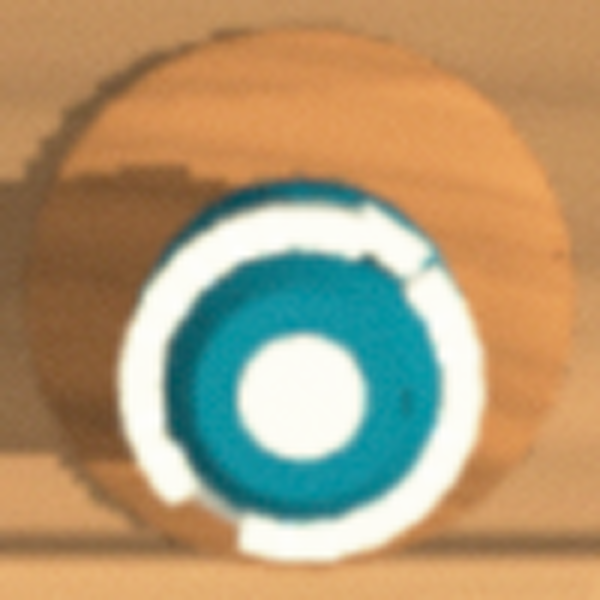

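The notches show up: one at lower-left (crop 210,505) at azimuth about 328°, the other opposite it at upper-right. The pins should therefore drop at a chute azimuth of about 57°, roughly 60° counter-clockwise of the mold. Grasping now.

Run:
```python
from look import *
f=[.436,-.2138]; R=Rz(182.3)
robot.goto([*f,.20],R); robot.dwell(.3); f0=robot.read_force(); print('f0',f0)
robot.servo_line([*f,.1065],speed=.08); print(robot.read_position(),robot.read_force()-f0)
robot.move_gripper(0.05); robot.dwell(.3); print(robot.read_grip_width(),robot.read_force()-f0)
robot.servo_line([*f,.24],speed=.1); robot.dwell(.3); print(robot.read_position(),robot.read_force()-f0,robot.read_ft_torque(),robot.read_t())
look('w3'); im,d=robot.grab_frame('scene'); cv2.imwrite('pics/s3.png',cv2.resize(im[60:260,220:460,::-1],(720,600)))
```

```text
f0 [-0.21457057  0.11175429 -0.24935413]
[ 0.43634797 -0.2138696   0.10697133] [ 0.06080794 -0.8298405  -0.26127968]
0.15696057245278996 [ 1.18836419 -1.44436595  1.75935145]
[ 0.43594222 -0.2137944   0.23975735] [-0.00931365  0.70613183 -2.63532574] [ 0.0225101  -0.07859248 -0.00275392] 9.7583
```

View pics/w3.png

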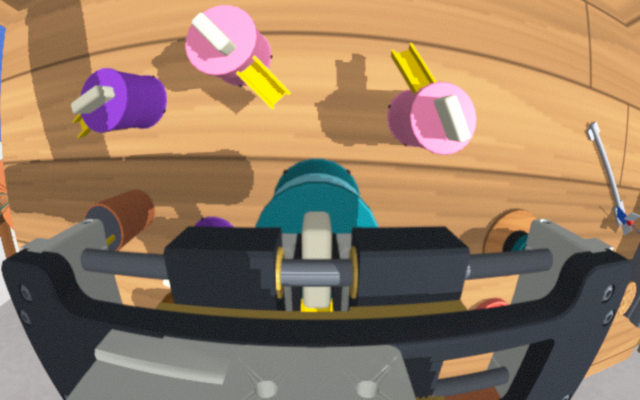

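View pics/s3.png

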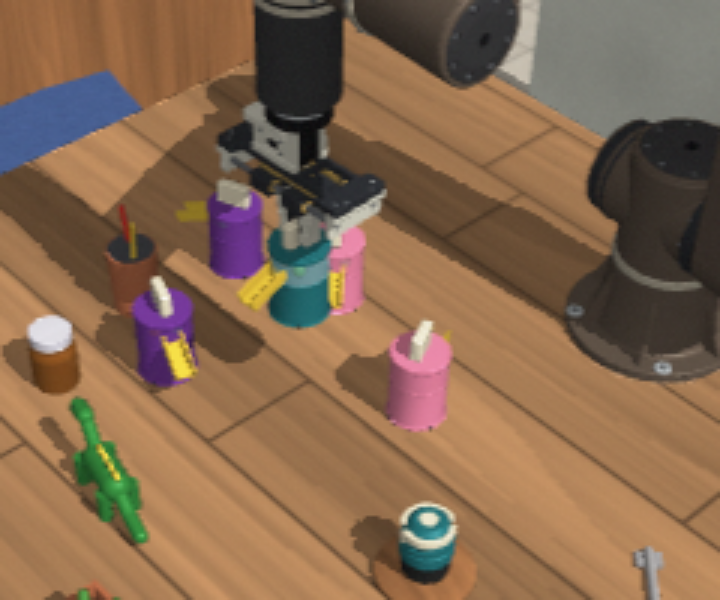

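Run:
```python
import cv2
a=cv2.imread('pics/w3.png')[150:320,240:400]; cv2.imwrite('pics/w3c.png',cv2.resize(a,(560,595),interpolation=cv2.INTER_CUBIC))
```

```text
(no output)
```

View pics/w3c.png

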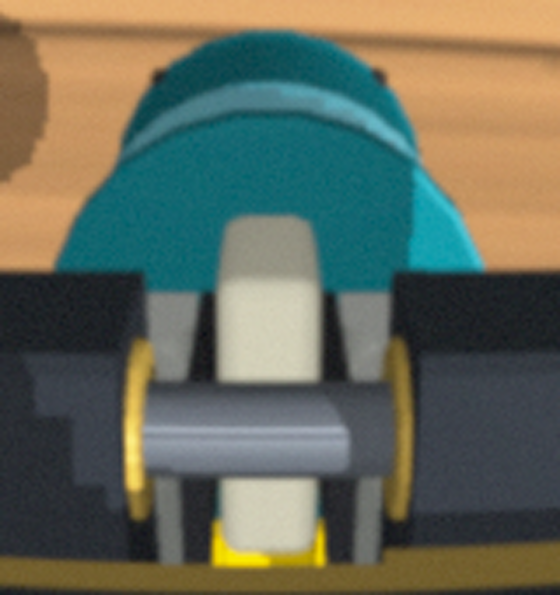

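Run:
```python
from look import *
D=np.load('pics/w3.npz'); p,R=D['p'],D['R']; ci=robot.camera_info('wrist')
def tool(u,v,z): return (R.T@(wrist_ray(ci,p,R,u,v,z)-p)*1000).round(1)
zf=p[2]+.1335-.107; zl=p[2]+.1015-.107
print('near top',tool(317,230,zf),'near foot',tool(317,211.5,zl),'far top',tool(318,307,zf))
print('lid back',tool(317,150+112/3.5,zl), 'lid left/right at v=227', tool(240+58/3.5,227,zl),tool(240+480/3.5,227,zl))
```

```text
near top [ 21.2  -1.3 -26.5] near foot [20.2 -1.3  5.5] far top [-20.7  -0.8 -26.5]
lid back [36.8 -1.3  5.5] lid left/right at v=227 [ 10.9 -35.6   5.5] [10.9 32.9  5.5]
```

Run:
```python
from look import *
c=[.5285,.1046]; 
robot.servo_line([.436,-.2138,.265],speed=.15)
robot.goto([*c,.265],Rz(180+28)); robot.dwell(.3)
f0=robot.read_force();t0=robot.read_ft_torque();np.save('f0.npy',np.r_[f0,t0]); print('f0',f0,t0,robot.read_t())
robot.servo_line([*c,.215],speed=.1)
z=.215
while z>.164:
    z-=.004 if z>.17 else .002
    robot.servo_line([*c,z],speed=.05); f=robot.read_force()-f0
    print(round(z,4),f.round(2),(robot.read_ft_torque()-t0).round(3))
    if np.linalg.norm(f)>4: break
print(robot.read_position(),robot.read_t())
im,d=robot.grab_frame('scene'); cv2.imwrite('pics/s4.png',cv2.resize(im[130:310,270:470,::-1],(660,594)))
```

```text
f0 [-0.31455157  0.04661475 -1.55842357] [0.00993279 0.00386139 0.02793802] 11.7333
0.211 [-0.03  0.46 -1.44] [-0.006  0.007  0.013]
0.207 [ 0.39 -0.39  0.32] [-0.014  0.009  0.019]
0.203 [ 1.24 -0.06  0.07] [-0.003 -0.031 -0.04 ]
0.199 [-0.55 -0.02 -1.08] [ 0.008 -0.029 -0.01 ]
0.195 [-0.13 -0.   -0.43] [ 0.004  0.026 -0.01 ]
0.191 [ 0.16 -0.42 -0.87] [-0.067  0.048 -0.043]
0.187 [ 0.87 -0.39 -0.12] [ 0.048 -0.016 -0.061]
0.183 [-0.11  0.99 -0.04] [ 0.067  0.007 -0.017]
0.179 [-0.3   0.22  0.21] [ 0.001  0.02  -0.023]
0.175 [ 0.1  -0.08 -0.1 ] [ 0.052  0.072 -0.063]
0.171 [ 0.79 -0.08 -0.4 ] [-0.016 -0.011 -0.031]
0.167 [ 0.15  0.76 -0.91] [-0.007 -0.059 -0.03 ]
0.165 [ 1.1   1.02 -0.82] [ 0.063 -0.003 -0.04 ]
0.163 [ 0.43  0.75 -1.48] [0.025 0.026 0.001]
[0.52838836 0.1045404  0.1628651 ] 15.8833
```

View pics/s4.png

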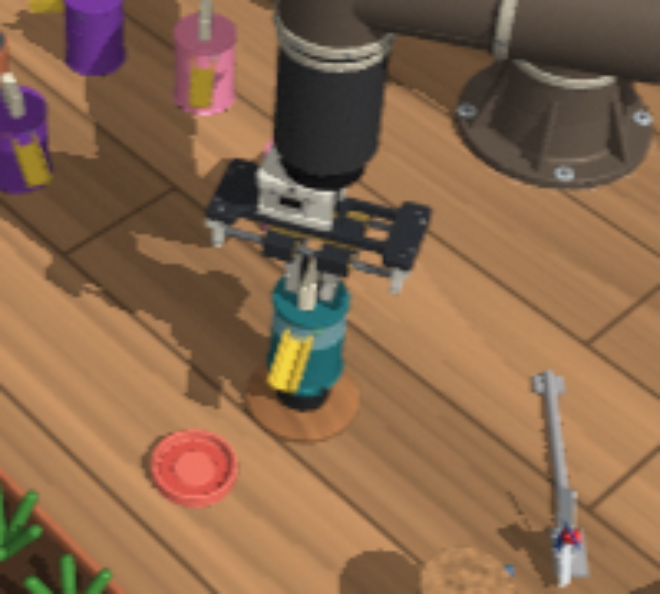

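```bash
cat >> look.py <<'E'
def F(n=10):
    a=[]
    for _ in range(n): robot.dwell(.02); a.append(np.r_[robot.read_force(),robot.read_ft_torque()])
    return np.mean(a,0)
E
python3 - <<'E'
from look import *
c=[.5285,.1046]; f0=F(15); np.save('f1.npy',f0); print(f0.round(3))
z=.163
while z>.1555:
    z-=.001
    robot.servo_line([*c,z],speed=.03); f=F()-f0; print(round(z,4),f.round(2))
    if f[2]>3.5: break
print(robot.read_position(),robot.read_t())
E
```

```text
[ 0.038  0.055 -2.312  0.005  0.008 -0.005]
0.162 [ 0.08  0.25 -0.    0.01  0.01  0.  ]
0.161 [-0.1   0.06  0.23 -0.    0.   -0.  ]
0.16 [-0.47  0.09  2.93  0.    0.11 -0.  ]
0.159 [-0.17 -0.07  4.   -0.01  0.07  0.  ]
[0.5286316  0.1046381  0.15910591] 17.85
```

Run:
```python
from look import *
c=[.5285,.1046]; f0=np.load('f1.npy')
a=28
while a<92:
    a+=3
    robot.servo_line([*c,.159],Rz(180+a),speed=.05); f=F(8)-f0; print(a,f.round(2),robot.read_t())
    if f[2]<1.5: break
    if f[2]>8: break
print(robot.read_position())
```

```text
31 [ 0.15 -0.15  4.58  0.   -0.05  0.06] 18.2333
34 [-0.13  0.16  4.46 -0.02 -0.01  0.06] 18.6167
37 [-0.25 -0.38  4.24 -0.02  0.01  0.07] 19.0
40 [-0.34 -0.41  4.45 -0.03  0.03  0.04] 19.3833
43 [ 0.97  1.    4.21  0.47 -0.32  0.01] 19.7667
46 [ 0.55  0.46  3.49  0.44 -0.02  0.01] 20.15
49 [ 0.29  0.07  0.53  0.12 -0.05  0.02] 20.5333
[0.52815221 0.10442282 0.1586365 ]
```

Run:
```python
from look import *
c=[.5285,.1046]; f0=np.load('f1.npy')
for a in (52,55):
    robot.servo_line([*c,.159],Rz(180+a),speed=.05); print(a,(F(8)-f0).round(2))
z=.159
while z>.1465:
    z-=.0015
    robot.servo_line([*c,z],speed=.04); f=F(6)-f0; print(round(z,4),f.round(2))
    if f[2]>3 or np.hypot(f[0],f[1])>5: break
print(robot.read_position(),robot.read_t())
```

```text
52 [-0.27 -0.68  0.18  0.03  0.04 -0.01]
55 [ 0.02 -0.06  0.15  0.04  0.03  0.  ]
0.1575 [-0.05 -0.17  0.    0.03  0.04  0.01]
0.156 [-0.06 -0.25  0.04  0.03  0.06  0.01]
0.1545 [-0.15 -0.17  0.32  0.03  0.05 -0.01]
0.153 [ 0.05 -0.08  0.04  0.02  0.03  0.01]
0.1515 [-0.03 -0.08  0.34  0.03  0.04  0.02]
0.15 [-0.24 -0.04  0.25  0.03  0.04  0.02]
0.1485 [ 0.27 -0.19  0.56  0.03  0.04  0.01]
0.147 [ 0.15  0.06  0.41  0.03  0.02 -0.01]
0.1455 [-0.21  0.01  2.96 -0.02  0.24  0.02]
[0.52868731 0.10466191 0.14578237] 24.45
```

Run:
```python
from look import *
c=[.5285,.1046]; f0=np.load('f1.npy')
a=55; ok=True
while a>-1.8 and ok:
    a=max(a-5,-1.8); z=.1470-.00222*np.radians(55-a)
    robot.servo_line([*c,z],Rz(180+a),speed=.05); f=F(5)-f0; print(round(a,1),round(z,4),f.round(2))
    ok=abs(f[2])<4 and np.hypot(f[0],f[1])<8 and abs(f[5])<.4
robot.dwell(.2);print(robot.read_position(),robot.read_t())
im,d=robot.grab_frame('scene'); np.save('pics/s5.npy',im);np.save('pics/s5d.npy',d); cv2.imwrite('pics/s5.png',cv2.resize(im[170:310,270:440,::-1],(728,600)))
im,d=robot.grab_frame('top'); np.save('pics/t5.npy',im);np.save('pics/t5d.npy',d); cv2.imwrite('pics/t5.png',cv2.resize(im[120:240,210:350,::-1],(700,600)))
look('w5')
```

```text
50 0.1468 [ 0.06 -0.19  1.62  0.04  0.08 -0.02]
45 0.1466 [-0.03 -0.35  2.12 -0.03  0.03 -0.03]
40 0.1464 [-0.03 -0.31  3.05 -0.02 -0.1  -0.04]
35 0.1462 [ 0.12  0.22  2.8   0.03 -0.14 -0.03]
30 0.146 [-0.18  0.1   3.16  0.03 -0.06 -0.04]
25 0.1458 [ 0.03  0.16  2.83  0.02 -0.04  0.  ]
20 0.1456 [ 0.26 -0.13  2.92  0.02 -0.02 -0.05]
15 0.1455 [-0.37  0.05  2.59  0.01  0.02 -0.03]
10 0.1453 [-0.06  0.15  3.25 -0.02 -0.03 -0.03]
5 0.1451 [-0.15 -0.33  2.87  0.03 -0.02 -0.03]
0 0.1449 [ 0.13 -0.2   3.27  0.04  0.03 -0.03]
-1.8 0.1448 [ 0.71  0.11  2.78 -0.03 -0.15 -0.01]
[0.52851235 0.10462046 0.1448264 ] 28.65
```

View pics/s5.png

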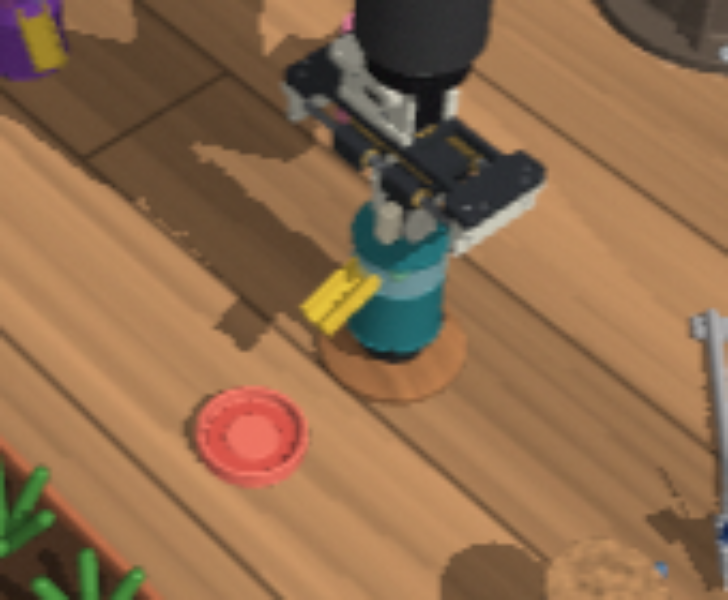

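View pics/t5.png

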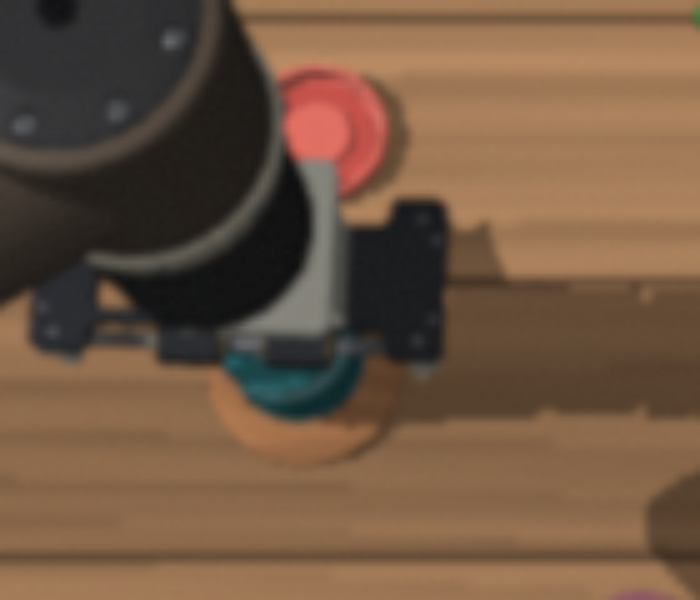

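Run:
```python
from look import *
c=np.array([.5285,.1046])
im=np.load('pics/s5.npy');d=np.load('pics/s5d.npy');ci=robot.camera_info('scene')
hsv=cv2.cvtColor(im,cv2.COLOR_RGB2HSV);m=cv2.inRange(hsv,np.array((20,120,80)),np.array((35,255,255)));k=np.zeros_like(m);k[225:255,335:365]=1;m*=k
v,u=np.where(m>0);w=pix2w(ci,d[v,u],u,v); w=w[(abs(w[:,2]-.1)<.05)]
q=w[:,:2]-c; r=np.hypot(*q.T); print(len(w),r.min(),r.max())
# fit by radius bins
for lo in np.arange(.03,.095,.01):
    s=(r>=lo)&(r<lo+.01)
    if s.sum()>3: print(round(lo,2),s.sum(),w[s].mean(0).round(4),np.degrees(np.arctan2(q[s,1].mean(),q[s,0].mean())).round(1), 'mid', np.degrees(np.arctan2((q[s,1].min()+q[s,1].max())/2,q[s,0].mean())).round(1))
M=cv2.inRange(hsv,np.array((0,120,120)),np.array((6,255,255)));k[:]=0;k[250:290,300:350]=1;M*=k
v,u=np.where(M>0);w=ray(ci,u,v,.012)[:,:2]; print('mold mean',w.mean(0),(w.min(0)+w.max(0))/2)
# wrist view: mold + pose
```

```text
154 0.03568429235090193 0.09037006013999639
0.03 11 [0.566  0.1042 0.1085] -0.6 mid -1.0
0.04 30 [0.5723 0.1002 0.1121] -5.7 mid -0.1
0.05 28 [0.5824 0.1022 0.1084] -2.5 mid -2.2
0.06 35 [0.5924 0.102  0.1057] -2.3 mid -1.9
0.07 31 [0.6031 0.1006 0.0999] -3.0 mid -2.4
0.08 18 [0.6107 0.0999 0.0985] -3.3 mid -2.2
mold mean [0.6762902  0.10076283] [0.67576212 0.09987369]
```

View pics/w5.png

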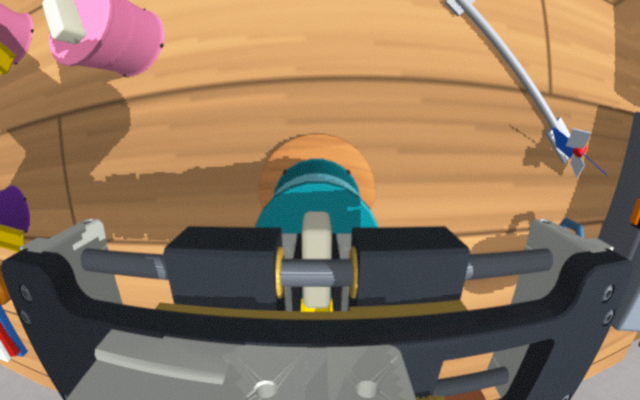

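The scene view puts the chute at about −2.2° and the mold bearing at −1.8°, which agree. I'll release, back off and re-check.

Run:
```python
from look import *
c=[.5285,.1046]
robot.servo_line([*c,.1452],speed=.02); print((F(6)-np.load('f1.npy')).round(2))
robot.move_gripper(.4); robot.dwell(.3)
robot.servo_line([*c,.30],speed=.1)
robot.servo_line([.485,.106,.30],speed=.1); robot.dwell(.2)
look('w6'); print(robot.read_t(),robot.read_position())
for n in('scene','top'):
    im,d=robot.grab_frame(n); np.save(f'pics/{n}6.npy',im); np.save(f'pics/{n}6d.npy',d)
    cv2.imwrite(f'pics/{n}6.png',cv2.resize(im[170:310,270:440,::-1],(728,600)) if n=='scene' else im[:,:,::-1])
```

```text
[ 0.39 -0.16  1.27 -0.   -0.07  0.02]
32.6 [0.48533737 0.10597806 0.29975871]
```

View pics/w6.png

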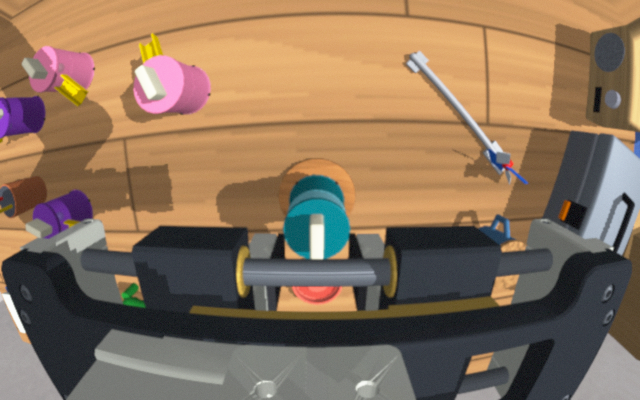

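View pics/scene6.png

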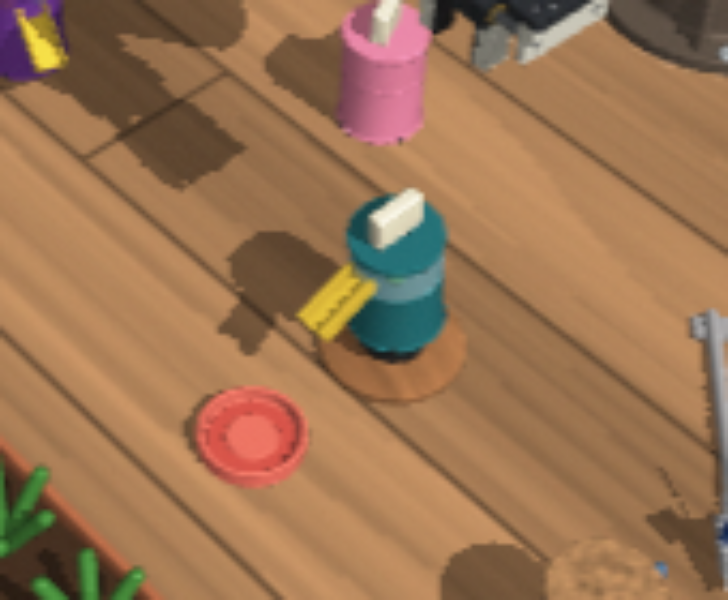

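View pics/top6.png

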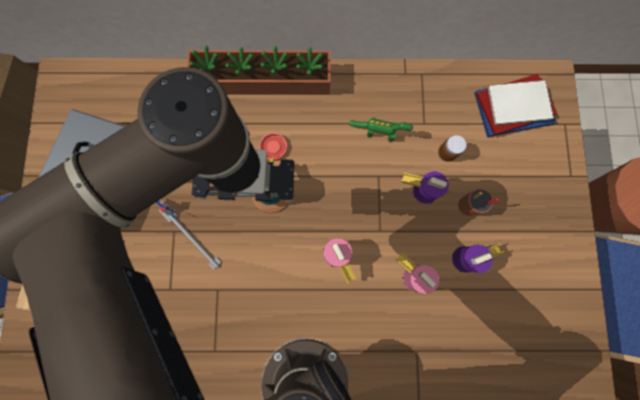

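Run:
```python
from look import *
q=list(robot.read_qpos()); q[0]=-40; robot.movej(q); robot.dwell(.2); print(robot.read_t())
for n in('scene','top'):
    im,d=robot.grab_frame(n); np.save(f'pics/{n}7.npy',im); np.save(f'pics/{n}7d.npy',d)
    cv2.imwrite(f'pics/{n}7.png',cv2.resize(im[120:240,210:350,::-1],(700,600),interpolation=cv2.INTER_CUBIC) if n=='top' else im[:,:,::-1])
    hsv=cv2.cvtColor(im,cv2.COLOR_RGB2HSV); ci=robot.camera_info(n)
    def mk(lo,hi,b):
        m=cv2.inRange(hsv,np.array(lo),np.array(hi));k=np.zeros_like(m);k[b[1]:b[3],b[0]:b[2]]=1;v,u=np.where(m*k>0);return u,v
    bx={'top':dict(fin=(255,165,290,200),ch=(255,140,290,190),lid=(250,165,292,205),mold=(250,125,300,168)),'scene':dict(fin=(350,210,375,230),ch=(335,225,362,255),lid=(345,215,380,240),mold=(300,250,350,290))}[n]
    def pca(w):
        e,E=np.linalg.eigh(np.cov((w-w.mean(0)).T)); return np.degrees(np.arctan(E[1,1]/E[0,1])).round(1)
    u,v=mk((10,0,150),(45,80,255),bx['fin']); w=ray(ci,u,v,.172)[:,:2]; W=pix2w(ci,d[v,u],u,v); print(n,'fin',len(u),w.mean(0).round(4),pca(w),'depth',np.median(W,0).round(4),np.percentile(W[:,2],95).round(4), pca(W[:,:2]))
    u,v=mk((20,120,80),(35,255,255),bx['ch']); W=pix2w(ci,d[v,u],u,v); g=W[:,2]>.06; print('chute',g.sum(),np.mean(W[g],0).round(4),np.median(W[g],0).round(4),pca(W[g][:,:2])); 
    qv=W[g][:,:2]-[.5285,.1046]; far=np.hypot(*qv.T)>.06; print('  az all/far',np.degrees(np.arctan2(*qv.mean(0)[::-1])).round(2),np.degrees(np.arctan2(*qv[far].mean(0)[::-1])).round(2))
    u,v=mk((80,80,40),(100,255,255),bx['lid']); W=pix2w(ci,d[v,u],u,v); g=W[:,2]>.132; L=W[g]
    A=np.c_[L[:,:2]-L[:,:2].mean(0),np.ones(g.sum())]; s=np.linalg.lstsq(A,L[:,2],rcond=None)[0]; print('lid plane',g.sum(),L.mean(0).round(4),'tilt deg',np.degrees(np.arctan(s[:2])).round(1))
    u,v=mk((0,120,120),(6,255,255),bx['mold']); W=pix2w(ci,d[v,u],u,v); print('mold',np.mean(W,0).round(4),np.round((W.min(0)+W.max(0))/2,4))
```

```text
35.0667
scene fin 107 [0.5463 0.1123] 17.5 depth [0.5395 0.1077 0.1651] 0.1726 30.8
chute 156 [0.5914 0.1011 0.1008] [0.5912 0.099  0.1003] 3.2
  az all/far -3.22 -2.84
lid plane 220 [0.5421 0.1114 0.1384] tilt deg [-4.3 -0.1]
mold [0.6745 0.0988 0.0085] [0.6751 0.0951 0.0079]
top fin 75 [0.5362 0.1042] -3.7 depth [0.5369 0.1041 0.1707] 0.1743 30.2
chute 96 [0.5943 0.1024 0.0985] [0.5946 0.1029 0.0985] 22.2
  az all/far -1.89 -1.33
lid plane 409 [0.5274 0.1008 0.1444] tilt deg [-58.7 -41.8]
mold [0.6741 0.099  0.0105] [0.5162 0.0485 0.5636]
```

View pics/top7.png

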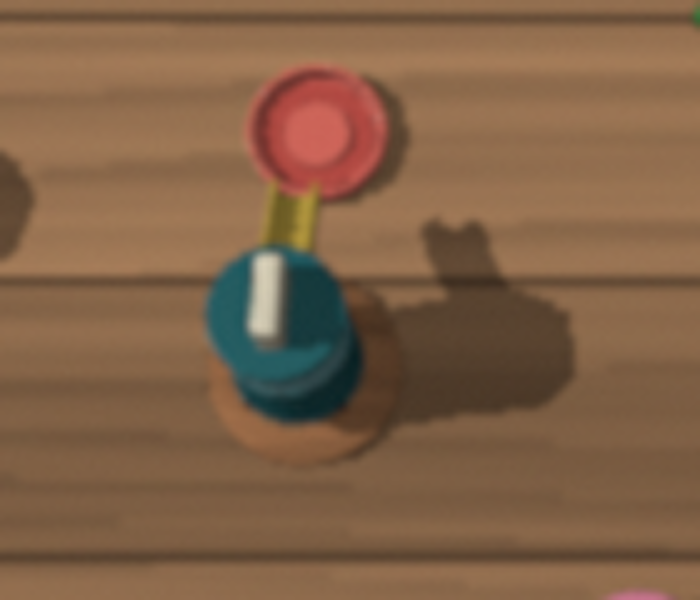

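View pics/scene7.png

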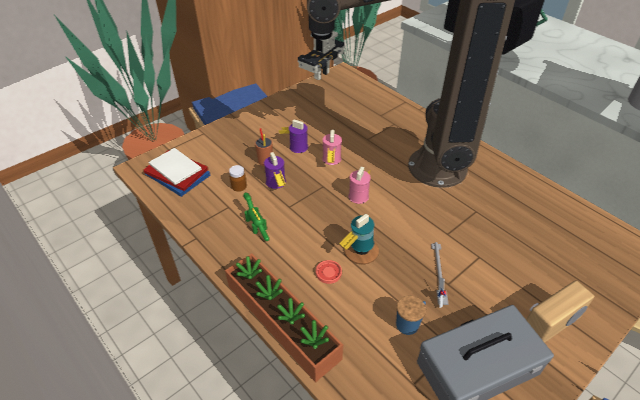

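Run:
```python
from look import *
ci=robot.camera_info('top'); c=np.array([.5285,.1046])
for z in (.08,.09):
    p=ray(ci,210+296/5-.4,120+184/5-.4,z)[:2]; print(z,p,np.degrees(np.arctan2(*(p-c)[::-1])))
im=np.load('pics/top7.npy');hsv=cv2.cvtColor(im,cv2.COLOR_RGB2HSV)
m=cv2.inRange(hsv,np.array((10,0,130)),np.array((45,90,255)));k=np.zeros_like(m);k[165:195,255:275]=1;v,u=np.where(m*k>0)
w=ray(ci,u,v,.172)[:,:2]; r=cv2.minAreaRect((w*1000).astype(np.float32)); print(len(u),r)
rows=[(a,w[v==a].mean(0)) for a in np.unique(v) if (v==a).sum()>=3]; P=np.array([x[1] for x in rows]); print(np.degrees(np.arctan(np.polyfit(P[:,0],P[:,1],1)[0])))
print(np.degrees(np.arctan2(.0995-.1046,.674-.5285)))
# displacement of others
for n,s in(('top',''),):
    a=np.load('pics/top0.npy').astype(int);b=im.astype(int);dd=(abs(a-b).max(2)>60).astype(np.uint8);N,l,st,cc=cv2.connectedComponentsWithStats(dd)
    print([tuple(map(int,x)) for x in st[1:] if x[4]>40])
```

```text
0.08 [0.62074344 0.10266534] -1.2015138429052783
0.09 [0.61786723 0.10128193] -2.126327211573908
84 ((537.5401611328125, 104.56642150878906), (47.155704498291016, 12.747323036193848), 1.6131935119628906)
-2.929167494249346
-2.007483804007509
[(252, 169, 27, 36, 559), (489, 171, 104, 59, 1107), (618, 193, 22, 36, 464), (485, 197, 15, 7, 53), (380, 208, 19, 23, 271), (367, 210, 25, 27, 292), (464, 215, 25, 15, 231), (447, 232, 150, 56, 4077), (624, 236, 16, 9, 46), (564, 247, 58, 60, 1035), (265, 291, 162, 57, 3417), (429, 292, 30, 29, 415), (522, 320, 20, 7, 67), (452, 328, 81, 19, 768), (596, 337, 8, 21, 50), (545, 338, 18, 19, 150), (603, 343, 37, 40, 119), (202, 364, 55, 36, 946), (475, 376, 19, 8, 112), (534, 377, 24, 18, 242), (257, 390, 13, 10, 44), (529, 393, 19, 7, 90), (585, 393, 29, 7, 126)]
```

```bash
python3 -c "
from rig import robot
robot.job_done(); print(robot.read_t())"
```

```text
the job is handed in; nothing more can be done
the job is handed in; nothing more can be done
```

The teal hopper is on the post, screwed in and pointing at the middle of the coral mold. I handed the job in shortly after about 35 s on the robot's clock, against the 67 s limit.

- **Fitting:** I lifted it by the fin and lowered it until the pins rested on the ridge, pressing with about 4–4.6 N (roughly 2 mm of post travel). Turning it counter-clockwise, the force fell away at about 49°. At 55° I lowered it 13 mm to the bottom of the notch.
- **Screwing:** I turned it clockwise 57° to a bearing of −1.8°, following the thread down with about 3 N, then released it and moved the arm away.
- **Aim:** The mold bears about −1.8 to −2.0° from the post. The fin and chute measured between −1.2° and −3.7° from different cameras and methods. Most readings were within about 1.5° of the mold, and the −3.7° one came from a fin only a few pixels wide.
- **Seating:** The top of the fin is at about 0.173 m, as expected with the pins in the channel.
- **Lean:** Once released, the hopper leans about 4° towards the chute, which is within the 6° the thread's play allows. One automatic tilt reading from the top camera was nonsense, so I ignored it.
- **Other objects:** They look unmoved in the before and after pictures. My automatic comparison was mostly swamped by the arm and its shadow.

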